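# Move the clip-in sliding door to the coffee-pod compartment

## Robot

A 6-joint arm with a two-finger parallel gripper is mounted at the origin on the work surface. World frame = base frame: x ahead of the robot, y to its left, z up, the work surface at z = 0. Lengths are in m, angles in rad, forces in N, time in s.
With the tool pointing down it reaches from about 0.25 to 0.775 m from the base axis. Payload 4 kg.
Tool frame: the origin (TCP) lies midway between the tips of the shut fingers; the grasp point (between the pads) lies 19 mm behind it (robot.tcp_to_grasp is the distance from the TCP to the grasp point, in m); z points along the fingers, x is the direction in which the jaws open and shut, and the axes are right-handed (so a half turn about z gives the same grasp; the last joint's range is limited). The gripper opens to 94 mm and grips with 3 to 60 N. Pads are 16 mm wide; open, the fingers measure 119 mm over their backs; the gripper's body (75 mm by 177 mm) begins 78 mm behind the grasp point.
Start: joints at [-1.23, 0.087, 1.371, -0, 1.684, -0.103], TCP at [0.236, -0.497, 0.206] pointing down, gripper open.
Joint ranges: [-3.1, 3.1], [-0.76, 2.03], [0.27, 2.55], [-1.08, 4.22], [0.17, 2.65], [-2.57, 2.57]. Speed limits (rad/s): [2.79, 2.79, 3.14, 3.14, 3.14, 3.14].

## Interface

Orientations are given as [roll, pitch, yaw] about the fixed x, y, z axes, in that order (R = Rz(yaw) Ry(pitch) Rx(roll)).
In Python, from bench import get_obs, vision, robot gives the robot as it stands.
- The arm moves only by the tool servo_tool, never from a script. Its argument "targets" is text: rows parted by semicolons, each of 7 numbers parted by spaces: the opening, from 0 (shut) to 1 (fully open), then the shift along the tool's x, y, z as a fraction of full scale, then the turn, a rotation vector about the tool's x, y, z as a fraction of full scale. A call has 1 to 12 rows; each row is the pose to reach, as a shift and turn from the pose commanded when the call began, along the tool's axes at that moment, turning the shorter way round; what a row does not reach only later rows make up. Full scale, the value 1, is 0.25 m for a shift and pi rad for a turn. A row lasts 1/12 s, in which the tool goes at most 41.7 mm and 7.16 degrees, less where a joint would pass 70% of its speed; a pose out of reach is approached as far as the arm can. A call with a number of a shift or a turn outside -1 to 1 is refused whole. A call with a gripper value outside its range is refused whole. The fingers move at their own pace and stop on an object; the grip force is fixed at half the most. Time passes only in rows, so rows that repeat a pose let the fingers close. It gives the time, the measured TCP pose, the force and the opening at its end, in the units of the state.
- get_obs(): the state, without advancing time (a new reading comes with each control period).
- vision.snapshot(name): name is "scene" or "top" or "wrist"; returns a dict with "image" (384x512x3 uint8, red, green, blue), "mtx" (3x3 intrinsics, pixels), "k1" (the pictures are not rectified: a ray, as slopes to the right and down, at radius r is drawn at 1 + k1 r^2 times it, then the intrinsics apply), "world_from_camera" (4x4, takes a point from camera to world coordinates); the wrist camera has in their place "T_tool_cam" (4x4, takes a point from camera to tool coordinates, whose origin is the TCP and whose axes are the tool frame's). Camera axes: x right, y down, z forward; pixel columns grow to the right and rows downward; lengths in m; the calibration is good to about 2 mm. A picture is of the moment at which its call begins: read the wrist's pose just before it. There is no depth.
- robot.close_job(): hands the job in, once; it reports no verdict.
The state is a dict: "time": time; "joint_positions": joint angles; "qvel": joint speeds; "joint_torque": joint torques, N m; "tool_pos": TCP position; "ee_rot": TCP orientation; "wrist_force": force on the tool from outside, world axes, zero at the start; "wrist_torque": the same for the moment, N m; "width": finger opening in m.
Only numpy, scipy, OpenCV 4.12 (cv2) and the standard library are available. Lean on these libraries where they do the work, as an engineer would, in place of code of your own. Each camera call takes 0.05 s, during which the arm holds its last target.

## Task

The clear sliding door is clicked onto the empty compartment: press that compartment's orange catch so that the door springs free, then slide the door out by its blue grip and lift it off. Lay it on the rails of the compartment with the coffee pods and slide it gently home until that catch clicks up into the door's slot, then let go. The acrylic and its rails crack if forced, so do not pull against the catch or ram the stop, and leave the espresso cups, mason jar and shaker where they stand.

Things in the scene. Friction and masses are not known exactly. Their poses are not given: they have to be found in the camera images.
- unit_a: Empty low grey open-topped compartment, fixed, 210 (its x, from -92 to 118 mm) x 104 x 52 mm high, where the door starts, home with its origin at x = 0. Origin: on the underside, mid-width; +x runs along the rails to the catch end (away from the robot, yaw within 0.3 rad), z up.
- unit_b: The same compartment with small coffee pods in it, where the door must go; origin and axes as unit_a. Its catch block (tooth, spring pins, stops, pad) was screwed on by eye: home for the door's origin is somewhere from x = 0 to 26 mm, new each time and not measured: feel for it.
- rails_b (a point): Where to lay the door's origin on unit_b: x = -44, y = 0, z = 40 mm in unit_b, mid between two flat ledges (z = 40). Unit_a has the same rails. Side guides 88 mm apart (to z = 48, tops flared outward) keep the 84 mm wide door straight. Free of the lips from above while the door's origin is at x = -42 mm or less.
- lips_b (a point): x = 12, z = 48 mm in unit_b (same in unit_a): start of the two blue lips that hold the door's side edges down, x = 12 to 76 mm, underside z = 48, top 52; their turned-up mouths begin at x = 3 mm. The door slides under them.
- door: Clear acrylic door plate, 90 (x) x 84 (y) x 6 mm, about 0.13 kg, blue grip fin on top. Origin: centre of the underside; its +x edge leads towards the catch. On the ledges the origin is 40 mm above the shelf. A slot 20 x 24 mm (x = 1 to 21 mm), behind the 24 mm leading bar, takes the catch tooth.
- door_grip (a point): Centre of the top of the door's blue grip fin: fin 12 mm thick (door x), 44 mm wide (door y), 32 mm high above the plate; this point is at door x = -12 mm, 38 mm above the door's underside.
- catch_a_pad (a point): Centre of the top of unit_a's orange 30 x 30 mm press pad when up: x = 71, y = 0, z = 57 mm in unit_a; grey cheeks beside it are 47 mm high. Pressing it 8 mm down (about 4 to 10 N) clears the tooth; two spring pins (4 N falling to 2 N) then push the door 10 mm or more to -x and the pad can be let go.
- catch_a (a joint): Orange spring catch of unit_a, pad and tooth in one piece: 0 = up, 0.009 m = fully pressed (1.5 to 3 N spring). When up, the tooth stands 6 mm above the ledges, in the door's slot, its upright +x face holding the leading bar, its ramp towards -x.
- catch_b (a joint): The same catch of unit_b. The door sliding to +x pushes its tooth down over some 35 mm of travel (a few N, under 9), then the tooth snaps up in the slot: home (click); the spring pins (about 4 N) hold the door back against it.
- bumper_b (a joint): Squeeze of the two black rubber stops of unit_b's catch block, 0 = untouched. The door meets them 1.5 mm past the click; they give 1 mm per 4 N (the spring pins add about 4 N). Squeezed beyond 3.5 mm (14 N) they and the acrylic are damaged: stop pushing when the resistance climbs after the click.
- mason_jar: Empty glass mason jar with steel cap, 76 mm across, 130 mm high. Bystander; origin at the centre of its underside.
- cup1: White ceramic espresso cup, 62 mm across, 58 mm high. Bystander; origin at the centre of its underside.
- cup2: Blue ceramic espresso cup, 62 mm across, 58 mm high. Bystander; origin at the centre of its underside.
- shaker: Clear shaker with steel cap, 40 mm across, 80 mm high. Bystander; origin at the centre of its underside.

How it is judged:
By the outcome, as a careful person would: the job done as asked, in the order asked, and still so for the second after the job is handed in, with the robot touching nothing.
It also fails if it takes over 58 s, if anything falls off the work surface, if the arm or the gripper's body presses on something with over 40 N, if the wrist force passes 120 N, or if a joint passes its speed limit or range.

## Working session

There is one attempt and no reset: what is moved stays moved. The work goes in short steps, Python scripts to look and compute and a tool call to move; the robot and the scene stay as the last step left them, time stands still between calls to the robot, and variables do not carry over. Pictures are saved under pics/ and viewed, and the job is handed in when it is done.

Besides the shell and the picture viewer there is one more tool, called after "Request:" as name(argument=value, ...), one argument or row to a line, values as JSON. servo_tool: Moves the arm, as the interface text tells. Its arguments: {"type":"object","properties":{"targets":{"type":"string"}},"required":["targets"]}

```bash
ls; mkdir -p pics
python3 - <<'E'
from bench import get_obs, vision, robot
import cv2,json
o=get_obs();print(o)
for n in("scene","top","wrist"):
    s=vision.snapshot(n);cv2.imwrite(f"pics/{n}0.png",s["image"][:,:,::-1])
    print(n,s["mtx"].tolist(),s["k1"],s.get("world_from_camera",s.get("T_tool_cam")))
E
```

```text
pics
{'time': 0.0, 'joint_positions': array([-1.23009077e+00,  8.79840592e-02,  1.37226558e+00, -1.73682641e-05,
        1.68361935e+00, -1.03088217e-01]), 'qvel': array([ 1.20651995e-03, -1.10077238e-03, -2.45122374e-03,  3.16547336e-05,
        4.39509106e-04, -8.51169379e-04]), 'joint_torque': array([ 4.05172768e-04, -3.40185964e+01, -3.02426648e+01,  7.16643711e-02,
        3.30752274e-02, -1.84838182e-04]), 'tool_pos': array([ 0.23595983, -0.49618921,  0.20428258]), 'ee_rot': array([-3.14137558e+00,  2.26602538e-03, -1.12700424e+00]), 'wrist_force': array([-0.33032153, -0.44469861, -0.38740824]), 'wrist_torque': array([ 0.01379714,  0.04818177, -0.02805531]), 'width': 0.09412643775485234}
scene [[356.6509385697241, 0.0, 254.27278033295735], [0.0, 356.6509385697241, 189.33895762830403], [0.0, 0.0, 1.0]] -0.04864223529063636 [[ 0.79167209  0.40551296 -0.4569623   0.95776298]
 [ 0.6105639  -0.49868291  0.61524554 -0.58475022]
 [ 0.02161075 -0.76607741 -0.64238492  0.69829119]
 [ 0.          0.          0.          1.        ]]
top [[432.6802623101686, 0.0, 253.86879041265405], [0.0, 432.6802623101686, 191.818511357077], [0.0, 0.0, 1.0]] -0.001454929713020439 [[-0.02460507 -0.99683066  0.07565196  0.43016746]
 [-0.9996391   0.02534926  0.00889245 -0.00815044]
 [-0.01078199 -0.07540586 -0.99709463  1.37338717]
 [ 0.          0.          0.          1.        ]]
wrist [[322.8782443374452, 0.0, 258.55546353075493], [0.0, 322.8782443374452, 188.64562650760274], [0.0, 0.0, 1.0]] 0.02261807105813058 [[ 9.99999915e-01  3.58497204e-04  2.04892929e-04  1.42019507e-05]
 [-4.00002105e-04  9.64183381e-01  2.65236212e-01 -7.76521118e-02]
 [-1.02467917e-04 -2.65236271e-01  9.64183442e-01 -1.78532435e-01]
 [ 0.00000000e+00  0.00000000e+00  0.00000000e+00  1.00000000e+00]]
```

View pics/scene0.png

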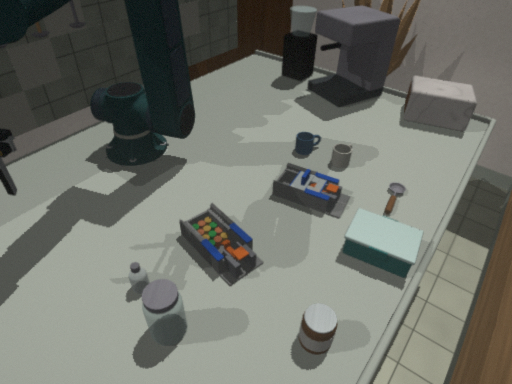

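View pics/top0.png

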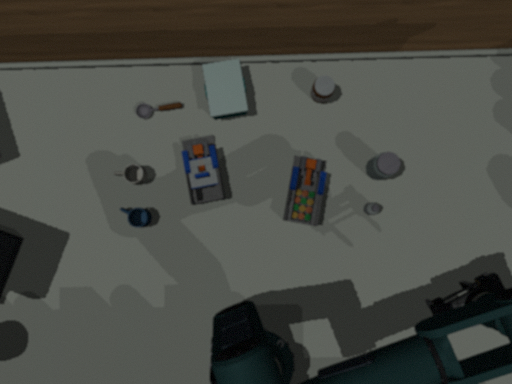

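Run:
```python
import cv2
i=cv2.imread("pics/top0.png");cv2.imwrite("pics/top0c.png",cv2.resize(i[20:270,170:430],None,fx=3,fy=2.4*1.0,interpolation=cv2.INTER_CUBIC)) if 0 else cv2.imwrite("pics/top0c.png",cv2.resize(i[20:220,150:410],None,fx=3,fy=3,interpolation=cv2.INTER_CUBIC))
```

```text
(no output)
```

View pics/top0c.png

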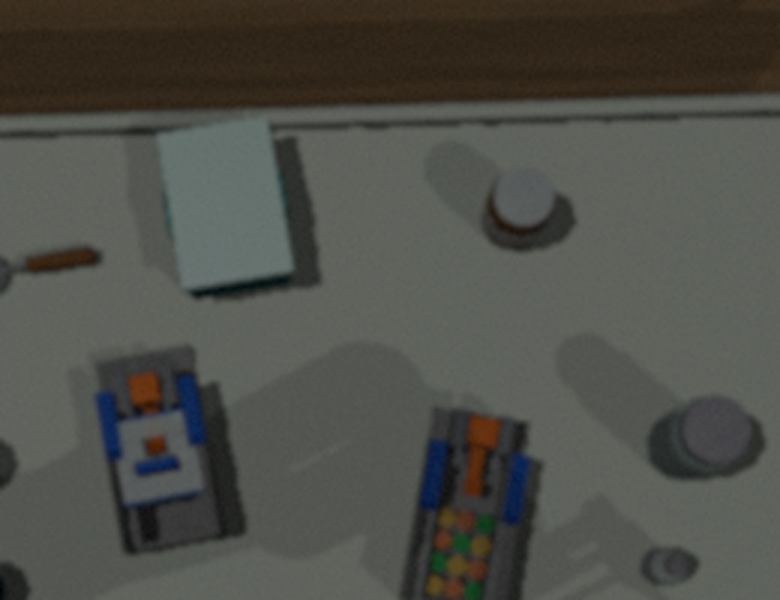

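Top view: unit_a with the door is at about (202,170) px and its pad at (198,150). Unit_b with the pods is at about (306,190), pad (312,165). The mason jar is at about (388,165) and the shaker at (373,208). I'll write helpers and get coarse poses.

```bash
cat > h.py <<'E'
from bench import get_obs, vision, robot
import cv2, numpy as np
from scipy.spatial.transform import Rotation as R
from scipy.optimize import least_squares
np.set_printoptions(precision=4,suppress=True)
def toolT(o=None):
    o=o or get_obs(); T=np.eye(4);T[:3,:3]=R.from_euler('xyz',o['ee_rot']).as_matrix();T[:3,3]=o['tool_pos'];return T
def snap(n,fn=None):
    T=toolT(); s=vision.snapshot(n)
    s['T']=s['world_from_camera'] if n!='wrist' else T@np.array(s['T_tool_cam'])
    s['T']=np.array(s['T'])
    if fn: cv2.imwrite(fn,s['image'][:,:,::-1]); np.savez(fn[:-4]+'.npz',T=s['T'],mtx=s['mtx'],k1=s['k1'],image=s['image'])
    return s
def proj(s,P):
    P=np.atleast_2d(P);c=(P-s['T'][:3,3])@s['T'][:3,:3]
    u=c[:,:2]/c[:,2:]; r2=(u**2).sum(1,keepdims=True);u=u*(1+s['k1']*r2)
    m=np.array(s['mtx']);return u*[m[0,0],m[1,1]]+[m[0,2],m[1,2]]
def atz(s,px,z):
    m=np.array(s['mtx']);px=np.atleast_2d(px).astype(float);d=(px-[m[0,2],m[1,2]])/[m[0,0],m[1,1]];u=d.copy()
    for _ in range(10): u=d/(1+s['k1']*(u**2).sum(1,keepdims=True))
    v=np.c_[u,np.ones(len(u))]@s['T'][:3,:3].T; c=s['T'][:3,3]
    return c+v*((z-c[2])/v[:,2])[:,None]
def load(fn): return dict(np.load(fn[:-4]+'.npz'))
def u2w(pose,P):
    x,y,a=pose;P=np.atleast_2d(P);c,s=np.cos(a),np.sin(a)
    return np.c_[x+c*P[:,0]-s*P[:,1],y+s*P[:,0]+c*P[:,1],P[:,2]]
def plan(target,yaw,roll=np.pi,pitch=0,T=None):
    "fractions for a servo row from current measured pose"
    T=toolT() if T is None else T
    Rt=R.from_euler('xyz',[roll,pitch,yaw]).as_matrix()
    d=T[:3,:3].T@(np.array(target)-T[:3,3])/0.25
    rv=R.from_matrix(T[:3,:3].T@Rt).as_rotvec()/np.pi
    return d,rv
E
python3 - <<'E'
from h import *
s=snap('top','pics/top1.png')
def crop(x,y): return (150+x/3-1/3,20+y/3-1/3)
for nm,p,z in [("a fin",crop(157,465),.078),("a pad",crop(144,388),.057),("a catch-end corners",crop(97,358),.052),("",crop(192,347),.052),("a near",crop(126,550),.052),("",crop(220,537),.052),
 ("b pad",crop(485,432),.057),("b tooth",crop(475,480),.045),("b corners",crop(436,408),.052),("",crop(526,422),.052),("jar",(388,165),.13),("shaker",(373,208),.08),("cup white",(135,174),.058),("cup blue",(140,217),.058)]:
    print(nm,atz(s,p,z)[0])
E
```

```text
a fin [0.5843 0.1585 0.078 ]
a pad [0.6666 0.1733 0.057 ]
a catch-end corners [0.7001 0.2221 0.052 ]
 [0.709  0.1238 0.052 ]
a near [0.5009 0.1949 0.052 ]
 [0.5118 0.0986 0.052 ]
b pad [ 0.612  -0.1744  0.057 ]
b tooth [ 0.5643 -0.164   0.045 ]
b corners [ 0.6388 -0.1257  0.052 ]
 [ 0.6219 -0.2174  0.052 ]
jar [ 0.5923 -0.386   0.13  ]
shaker [ 0.4709 -0.3505  0.08  ]
cup white [0.594  0.3668 0.058 ]
cup blue [0.4619 0.3521 0.058 ]
```

Run:
```python
from h import *
print(plan([.53,-.15,.21],-.18))
```

```text
(array([-0.7466, -1.6569, -0.0198]), array([-0.0002,  0.0004, -0.3014]))
```

Request:
servo_tool(
  targets="1 -0.37 -0.83 -0.02 0 0 -0.3;1 -0.37 -0.83 -0.02 0 0 -0.3;1 -0.37 -0.83 -0.02 0 0 -0.3;1 -0.37 -0.83 -0.02 0 0 -0.3;1 -0.37 -0.83 -0.02 0 0 -0.3;1 -0.37 -0.83 -0.02 0 0 -0.3;1 -0.37 -0.83 -0.02 0 0 -0.3;1 -0.37 -0.83 -0.02 0 0 -0.3",
)

```text
time: 0.87
tool_pos: [0.3848, -0.3226, 0.2104]
ee_rot: [-3.142, 0.0, -0.176]
wrist_force: [-0.8, -0.4, -1.3]
width: 0.094
```

Run:
```python
from h import *
print(toolT(), plan([.53,-.15,.19],-.18))
```

```text
[[ 0.9846 -0.1749 -0.      0.3848]
 [-0.1749 -0.9846  0.     -0.3226]
 [-0.     -0.     -1.      0.2104]
 [ 0.      0.      0.      1.    ]] (array([ 0.4511, -0.7813,  0.0817]), array([-0.    ,  0.    ,  0.0013]))
```

Request:
servo_tool(
  targets="1 0.45 -0.78 0.08 0 0 0;1 0.45 -0.78 0.08 0 0 0;1 0.45 -0.78 0.08 0 0 0;1 0.45 -0.78 0.08 0 0 0;1 0.45 -0.78 0.08 0 0 0;1 0.45 -0.78 0.08 0 0 0;1 0.45 -0.78 0.08 0 0 0;1 0.45 -0.78 0.08 0 0 0",
)

```text
time: 1.53
tool_pos: [0.5302, -0.1524, 0.1899]
ee_rot: [3.141, 0.001, -0.182]
wrist_force: [-0.2, -0.8, -1.6]
width: 0.0937
```

Run:
```python
from h import *
s=snap('wrist','pics/wb.png')
i=cv2.imread('pics/wb.png');cv2.imwrite('pics/wb2.png',cv2.resize(i,None,fx=1.5,fy=1.5,interpolation=cv2.INTER_CUBIC))
print(toolT())
```

```text
[[ 0.9831 -0.1831 -0.0011  0.5298]
 [-0.1831 -0.9831 -0.0005 -0.1533]
 [-0.001   0.0007 -1.      0.1902]
 [ 0.      0.      0.      1.    ]]
```

View pics/wb2.png

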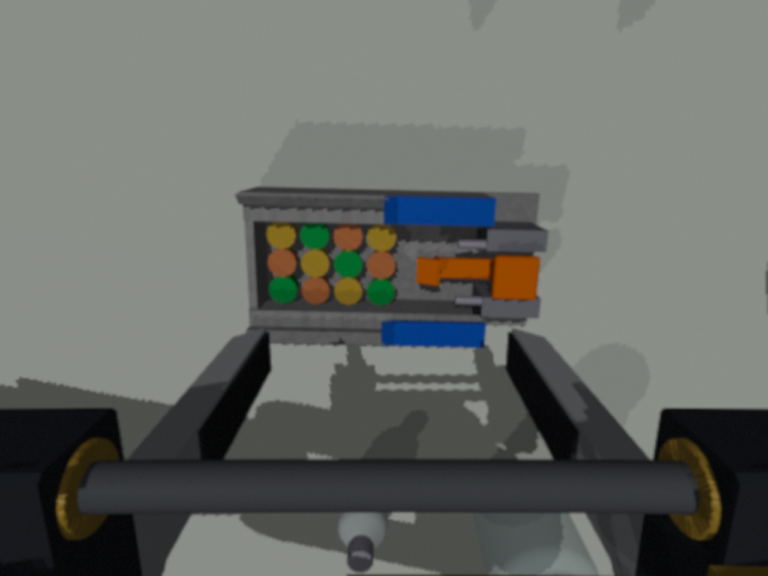

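Run:
```python
import cv2
i=cv2.imread('pics/wb.png')[115:240,150:380];cv2.imwrite('pics/wb3.png',cv2.resize(i,None,fx=3.4,fy=3.4,interpolation=cv2.INTER_CUBIC))
```

```text
(no output)
```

View pics/wb3.png

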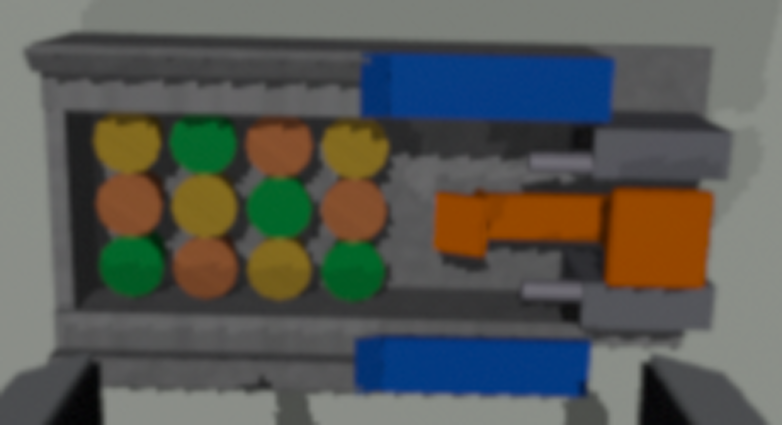

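```bash
cat >> h.py <<'E'
def fitlips(s,px,x0,free=None):
    """px order: +y lip:(12,out),(76,out),(76,in),(12,in); -y lip:(12,in),(76,in),(76,out),(12,out)"""
    W=atz(s,px,.052)
    def f(p):
        o,i=p[3],p[4]
        L=np.array([[.012,o],[.076,o],[.076,i],[.012,i],[.012,-i],[.076,-i],[.076,-o],[.012,-o]])
        return (u2w(p[:3],np.c_[L,np.full(8,.052)])-W)[:,:2].ravel()
    r=least_squares(f,list(x0)+[.052,.04]);print('lips fit',r.x,'res mm',1e3*r.fun.reshape(-1,2).round(4).tolist() if 0 else (1e3*r.fun).round(1))
    return r.x
def overlay(s,pose,fn,h=0,door=None,crop=None,k=3.4):
    im=cv2.resize(np.ascontiguousarray(s['image'][:,:,::-1]),None,fx=k,fy=k,interpolation=cv2.INTER_CUBIC)
    def poly(P,col,f=True):
        q=(proj(s,u2w(pose,np.array(P)/1e3))+.5)*k-.5
        cv2.polylines(im,[np.round(q).astype(int)],f,col,1,cv2.LINE_AA)
    for sg in(1,-1):
        poly([[12,sg*52,52],[76,sg*52,52],[76,sg*40,52],[12,sg*40,52]],(0,255,255))
        poly([[-92,sg*44,48],[3,sg*44,48]],(0,255,0),False)
    poly([[-92,52,0],[118,52,0],[118,-52,0],[-92,-52,0]],(255,255,0))
    poly([[56+h,15,57],[86+h,15,57],[86+h,-15,57],[56+h,-15,57]],(255,0,255))
    if door is not None:
        d=door
        poly([[d-45,42,46],[d+45,42,46],[d+45,-42,46],[d-45,-42,46]],(255,255,255))
        poly([[d-18,22,78],[d-6,22,78],[d-6,-22,78],[d-18,-22,78]],(255,255,255))
        poly([[d+1,12,46],[d+21,12,46],[d+21,-12,46],[d+1,-12,46]],(255,255,255))
    if crop: x0,y0,x1,y1=[int(c*k) for c in crop]; im=im[y0:y1,x0:x1]
    cv2.imwrite(fn,im)
E
python3 - <<'E'
from h import *
s=load('pics/wb.png')
c=np.array([(388,56),(612,58),(612,121),(392,120),(385,339),(590,340),(587,393),(386,393)],float)
px=(c+.5)/3.4-.5+[150,115]
p=fitlips(s,px,(.514,-.15,-.18))
cp=(np.array([(612,190),(713,192),(707,286),(607,284)])+.5)/3.4-.5+[150,115]
W=atz(s,cp,.057).mean(0);a=p[2];d=W[:2]-p[:2];print('pad local',np.array([[np.cos(a),np.sin(a)],[-np.sin(a),np.cos(a)]])@d)
overlay(s,p[:3],'pics/ovb.png',h=16,crop=(150,115,380,240))
E
```

```text
lips fit [ 0.5227 -0.1544 -0.1942  0.0514  0.0336] res mm [ 0.3 -0.1  0.5 -0.3 -0.8  0.1 -1.1  0.6 -0.2  0.4  1.1 -0.3  0.9 -0.7
 -0.8  0.4]
pad local [0.092  0.0001]
```

View pics/ovb.png

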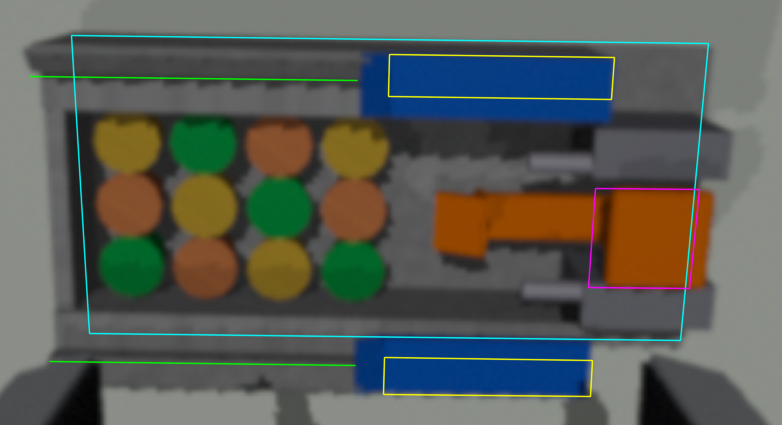

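Run:
```python
from h import *
print(plan([.61,.155,.19],.14))
```

```text
(array([ 0.0896, -1.2712, -0.0002]), array([ 0.0002,  0.0003, -0.1032]))
```

Request:
servo_tool(
  targets="1 0.07 -1 0 0 0 -0.1;1 0.07 -1 0 0 0 -0.1;1 0.07 -1 0 0 0 -0.1;1 0.07 -1 0 0 0 -0.1;1 0.07 -1 0 0 0 -0.1;1 0.07 -1 0 0 0 -0.1;1 0.07 -1 0 0 0 -0.1",
)

```text
time: 2.17
tool_pos: [0.5938, 0.0944, 0.1904]
ee_rot: [-3.138, -0.001, 0.135]
wrist_force: [-0.2, -0.6, -0.6]
width: 0.0937
```

Request:
servo_tool(
  targets="0.5 0.1 -0.25 0 0 0 0;0.5 0.1 -0.25 0 0 0 0;0.5 0.1 -0.25 0 0 0 0;0.5 0.1 -0.25 0 0 0 0;0.5 0.1 -0.25 0 0 0 0",
)

```text
time: 2.58
tool_pos: [0.61, 0.1525, 0.1906]
ee_rot: [3.14, 0.0, 0.128]
wrist_force: [-0.1, 0.4, -0.1]
width: 0.0641
```

Run:
```python
from h import *
s=snap('wrist','pics/wa.png')
i=cv2.imread('pics/wa.png')[100:260,130:400];cv2.imwrite('pics/wa2.png',cv2.resize(i,None,fx=2.9,fy=2.9,interpolation=cv2.INTER_CUBIC))
print(toolT())
```

```text
[[ 0.9919  0.1267  0.0001  0.61  ]
 [ 0.1267 -0.9919 -0.0009  0.1524]
 [-0.      0.0009 -1.      0.1907]
 [ 0.      0.      0.      1.    ]]
```

View pics/wa2.png

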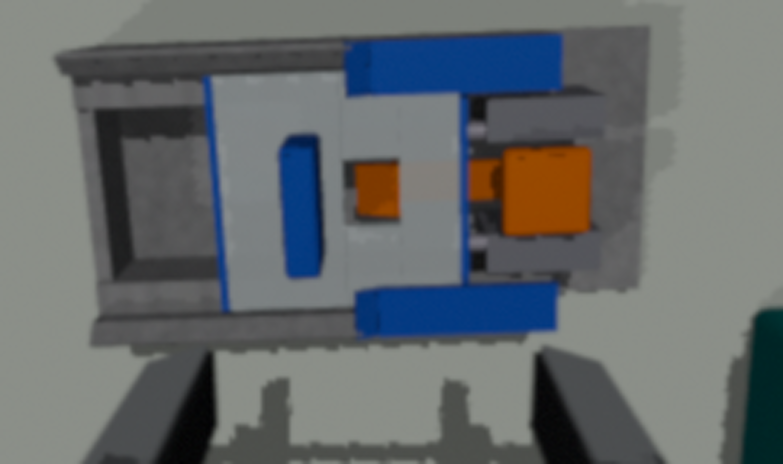

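Run:
```python
from h import *
s=load('pics/wa.png')
o=np.array([130,100])
c=np.array([(370,41),(562,34),(562,89),(371,94),(380,292),(556,284),(556,331),(380,335)],float)
px=(c+.5)/2.9-.5+o
p=fitlips(s,px,(.597,.159,.13))
cp=(np.array([(503,147),(590,147),(590,233),(504,235)])+.5)/2.9-.5+o
W=atz(s,cp,.057).mean(0);a=p[2];d=W[:2]-p[:2];print('pad',W,'local',np.array([[np.cos(a),np.sin(a)],[-np.sin(a),np.cos(a)]])@d)
overlay(s,p[:3],'pics/ova.png',h=0,door=0,crop=(130,100,360,260))
```

```text
lips fit [0.5972 0.1629 0.1614 0.0517 0.0344] res mm [-0.3 -0.2  0.5 -0.1 -0.   0.4 -0.1 -0.1 -1.   0.5  0.8 -0.2  0.4  0.2
 -0.3 -0.5]
pad [0.6667 0.1747 0.057 ] local [0.0705 0.0005]
```

View pics/ova.png

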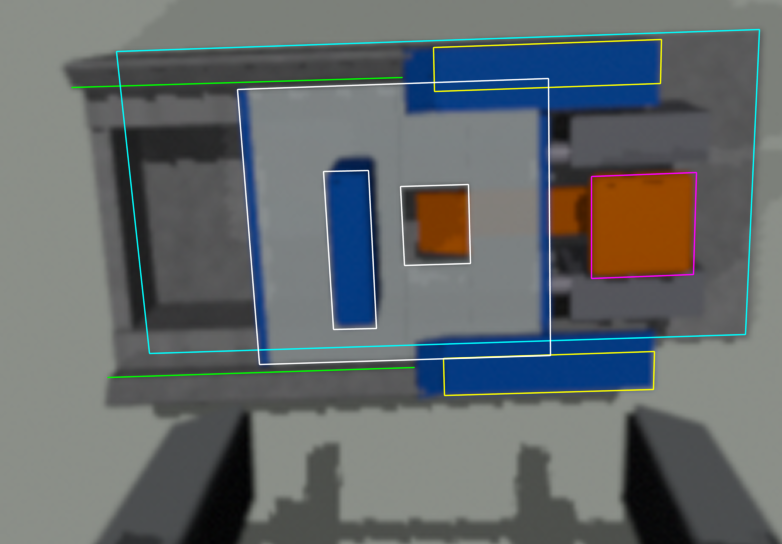

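Run:
```python
from h import *
p=(0.5972,0.1629,0.1614)
w=u2w(p,[[.072,0,.09]])[0];print(w,plan(w,p[2]))
```

```text
[0.6683 0.1745 0.09  ] (array([ 0.2424, -0.0585,  0.4028]), array([ 0.0003,  0.    , -0.0109]))
```

Request:
servo_tool(
  targets="0 0.24 -0.06 0.1 0 0 -0.01;0 0.24 -0.06 0.2 0 0 -0.01;0 0.24 -0.06 0.4 0 0 -0.01;0 0.24 -0.06 0.4 0 0 -0.01;0 0.24 -0.06 0.4 0 0 -0.01;0 0.24 -0.06 0.4 0 0 -0.01;0 0.24 -0.06 0.4 0 0 -0.01;0 0.24 -0.06 0.4 0 0 -0.01",
)

```text
time: 3.3
tool_pos: [0.6693, 0.1772, 0.095]
ee_rot: [3.142, -0.007, 0.161]
wrist_force: [0.4, 0.7, 0.8]
width: 0.0069
```

Run:
```python
from h import *
p=(0.5972,0.1629,0.1614)
w=u2w(p,[[.072,0,.060]])[0];print(get_obs()['tool_pos'],get_obs()['wrist_force'],plan(w,p[2]))
```

```text
[0.6693 0.1772 0.095 ] [0.3523 0.6784 0.7728] (array([-0.0069,  0.01  ,  0.1401]), array([ 0.    , -0.0022, -0.0003]))
```

Request:
servo_tool(
  targets="0 -0.007 0.01 0.05 0 0 0;0 -0.007 0.01 0.1 0 0 0;0 -0.007 0.01 0.12 0 0 0;0 -0.007 0.01 0.12 0 0 0",
)

```text
time: 3.63
tool_pos: [0.6645, 0.1742, 0.0574]
ee_rot: [3.141, 0.005, 0.161]
wrist_force: [0.2, -0.3, -0.6]
width: 0.0004
```

Request:
servo_tool(
  targets="0 0.008 0 0.01 0 0 0;0 0.008 0 0.01 0 0 0;0 0.008 0 0.02 0 0 0",
)

```text
time: 3.88
tool_pos: [0.6687, 0.175, 0.0563]
ee_rot: [3.142, -0.001, 0.161]
wrist_force: [-1.8, -0.3, 5.3]
width: 0.0003
```

Request:
servo_tool(
  targets="0 0 0 0.005 0 0 0;0 0 0 0.01 0 0 0;0 0 0 0.01 0 0 0",
)

```text
time: 4.13
tool_pos: [0.6687, 0.175, 0.0541]
ee_rot: [3.142, -0.002, 0.161]
wrist_force: [-0.3, -0.5, 2.9]
width: 0.0004
```

Contact with the pad; it is 3 mm down. I'll press on in small steps.

Request:
servo_tool(
  targets="0 0 0 0.008 0 0 0;0 0 0 0.016 0 0 0;0 0 0 0.016 0 0 0",
)

```text
time: 4.38
tool_pos: [0.6687, 0.175, 0.0486]
ee_rot: [-3.142, -0.001, 0.161]
wrist_force: [1.6, 0.6, 2.3]
width: 0.0002
```

Request:
servo_tool(
  targets="0 0 0 0.006 0 0 0;0 0 0 0.006 0 0 0;0 0 0 0.006 0 0 0",
)

```text
time: 4.63
tool_pos: [0.6688, 0.175, 0.0482]
ee_rot: [-3.142, -0.002, 0.161]
wrist_force: [-0.2, 0.2, 4.8]
width: 0.0005
```

Run:
```python
from h import *
s=snap('wrist','pics/wp.png');print(get_obs()['tool_pos'],get_obs()['wrist_force'])
i=cv2.imread('pics/wp.png');cv2.imwrite('pics/wp2.png',cv2.resize(i,None,fx=1.5,fy=1.5,interpolation=cv2.INTER_CUBIC))
```

```text
[0.6688 0.175  0.0482] [0.8755 0.8711 5.2921]
```

View pics/wp2.png

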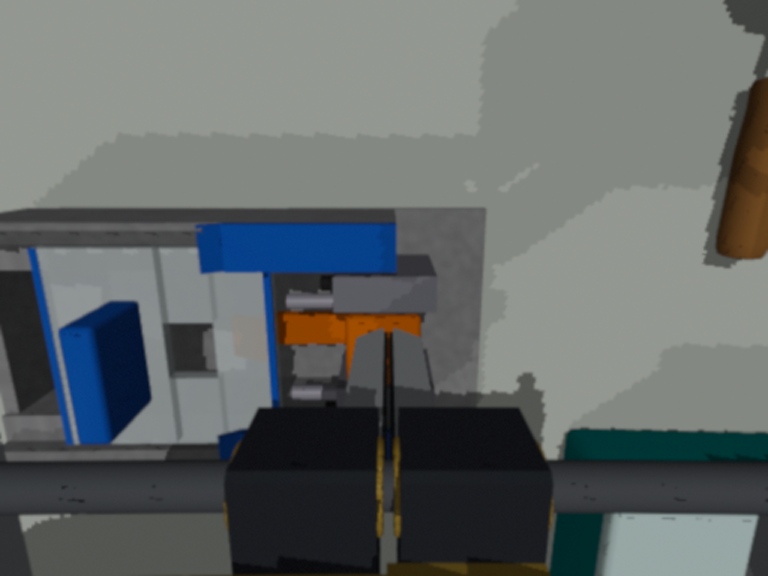

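The picture shows the door has sprung free. Its leading edge is at 270 px, clear of the pins at 290, and the tooth is hidden under the bar. I'll release the pad, back off and measure the door.

Request:
servo_tool(
  targets="0 0 0 -0.1 0 0 0;0 0 0 -0.25 0 0 0;0.5 -0.15 0 -0.4 0 0 0;0.5 -0.3 0 -0.45 0 0 0;0.5 -0.3 0 -0.45 0 0 0;0.5 -0.3 0 -0.45 0 0 0;0.5 -0.3 0 -0.45 0 0 0;0.5 -0.3 0 -0.45 0 0 0",
)

```text
time: 5.35
tool_pos: [0.5942, 0.1627, 0.1577]
ee_rot: [3.141, 0.003, 0.161]
wrist_force: [1.1, 0.6, -0.1]
width: 0.0369
```

Run:
```python
from h import *
s=snap('wrist','pics/wa3.png');print(get_obs()['tool_pos'])
overlay(s,(0.5972,0.1629,0.1614),'pics/ova3.png',h=0,door=-15,crop=(130,80,360,240))
```

```text
[0.5943 0.1627 0.1575]
```

View pics/ova3.png

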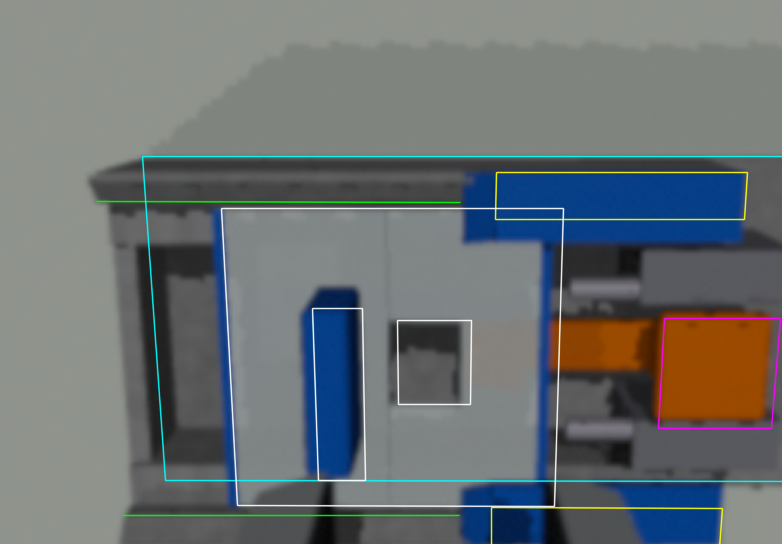

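Run:
```python
from h import *
p=(0.5972,0.1629,0.1614)
w=u2w(p,[[-.0295,0,.053]])[0];print(w,plan(w,p[2]))
```

```text
[0.5681 0.1582 0.053 ] (array([-0.1049,  0.0012,  0.4183]), array([ 0.0001,  0.0011, -0.0002]))
```

Request:
servo_tool(
  targets="0.5 -0.105 0 0.1 0 0 0;0.5 -0.105 0 0.2 0 0 0;0.5 -0.105 0 0.3 0 0 0;0.5 -0.105 0 0.36 0 0 0;0.5 -0.105 0 0.4 0 0 0;0.5 -0.105 0 0.4 0 0 0",
)

```text
time: 5.9
tool_pos: [0.5664, 0.1582, 0.0555]
ee_rot: [3.141, 0.008, 0.161]
wrist_force: [0.3, -0.4, 0.1]
width: 0.0469
```

Run:
```python
from h import *
p=(0.5972,0.1629,0.1614)
s=snap('wrist','pics/wg.png');cv2.imwrite('pics/wg2.png',cv2.resize(cv2.imread('pics/wg.png'),None,fx=1.5,fy=1.5))
w=u2w(p,[[-.0295,0,.053]])[0];print(w,get_obs()['tool_pos'],plan(w,p[2]))
```

```text
[0.5681 0.1582 0.053 ] [0.5676 0.1584 0.0577] (array([0.0017, 0.0014, 0.0187]), array([ 0.    ,  0.0013, -0.0002]))
```

View pics/wg2.png

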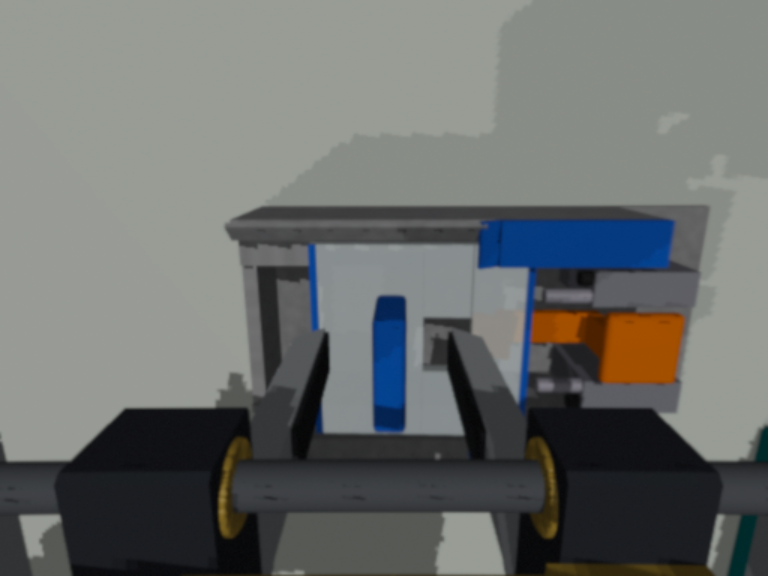

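The fin (390 px) is centred between the jaws (388 px). I'll go down 4 mm and close.

Request:
servo_tool(
  targets="0.5 0 0 0.015 0 0 0;0.3 0 0 0.015 0 0 0;0.15 0 0 0.015 0 0 0;0 0 0 0.015 0 0 0;0 0 0 0.015 0 0 0;0 0 0 0.015 0 0 0",
)

```text
time: 6.45
tool_pos: [0.5686, 0.1587, 0.0569]
ee_rot: [3.142, -0.001, 0.161]
wrist_force: [0.1, 0.1, 0.3]
width: 0.0173
```

Request:
servo_tool(
  targets="0 0 0 0 0 0 0;0 0 0 0 0 0 0;0 0 0 0 0 0 0",
)

```text
time: 6.7
tool_pos: [0.5682, 0.1586, 0.0563]
ee_rot: [3.142, 0.0, 0.161]
wrist_force: [-1.1, -0.0, 1.0]
width: 0.0118
```

Request:
servo_tool(
  targets="0 -0.01 0 0 0 0 0;0 -0.02 0 0 0 0 0;0 -0.03 0 0 0 0 0;0 -0.03 0 0 0 0 0",
)

```text
time: 7.03
tool_pos: [0.5606, 0.1574, 0.0564]
ee_rot: [3.141, -0.0, 0.161]
wrist_force: [0.3, -0.5, 0.5]
width: 0.0119
```

Request:
servo_tool(
  targets="0 -0.015 0 0 0 0 0;0 -0.03 0 0 0 0 0;0 -0.045 0 0 0 0 0;0 -0.06 0 0 0 0 0;0 -0.075 0 0 0 0 0;0 -0.09 0 0 0 0 0;0 -0.105 0 0 0 0 0;0 -0.105 0 0 0 0 0;0 -0.105 0 0 0 0 0",
)

```text
time: 7.78
tool_pos: [0.5339, 0.1531, 0.0562]
ee_rot: [3.142, 0.002, 0.161]
wrist_force: [-0.1, 0.2, 2.8]
width: 0.0117
```

Run:
```python
from h import *
p=(0.5972,0.1629,0.1614)
s=snap('wrist','pics/wg3.png');o=get_obs();print(o['tool_pos'],o['wrist_force'],o['wrist_torque'])
overlay(s,p,'pics/ovg3.png',door=-50,crop=(130,120,480,290),k=2.2)
```

```text
[0.5339 0.1531 0.0561] [-2.922  -0.2306  2.8557] [-0.0925  0.3672  0.0306]
```

View pics/ovg3.png

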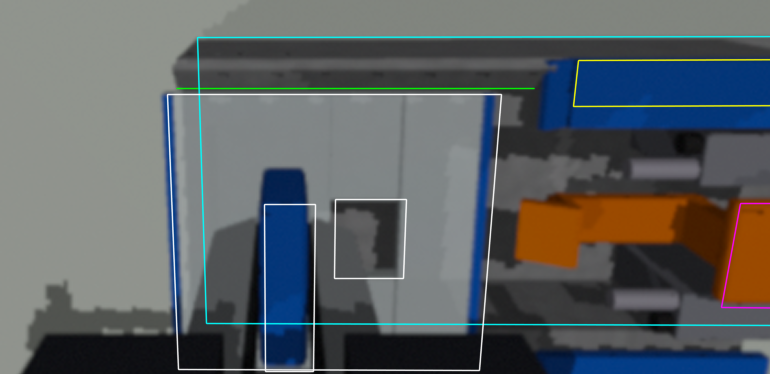

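Request:
servo_tool(
  targets="0 0 0 -0.02 0 0 0;0 0 0 -0.04 0 0 0;0 0 0 -0.08 0 0 0;0 0 0 -0.14 0 0 0;0 0 0 -0.22 0 0 0;0 0 0 -0.3 0 0 0;0 0 0 -0.3 0 0 0;0 0 0 -0.3 0 0 0",
)

```text
time: 8.5
tool_pos: [0.5361, 0.1534, 0.1329]
ee_rot: [3.142, -0.004, 0.161]
wrist_force: [0.6, 0.3, -1.1]
width: 0.0118
```

Run:
```python
from h import *
p=(0.5227,-0.1544,-0.1942)
o=get_obs();print(o['tool_pos'],o['wrist_force'],o['wrist_torque'])
w=u2w(p,[[-.060,0,.13]])[0];print(w,plan(w,p[2]))
```

```text
[0.5361 0.1534 0.1329] [ 0.593   0.2955 -1.1424] [ 0.0065 -0.0583  0.0189]
[ 0.4638 -0.1428  0.13  ] (array([-0.4753,  1.1234,  0.0099]), array([-0.0002, -0.0012,  0.1131]))
```

Request:
servo_tool(
  targets="0 -0.06 0.15 0 0 0 0.015;0 -0.12 0.29 0 0 0 0.03;0 -0.18 0.43 0 0 0 0.045;0 -0.24 0.57 0 0 0 0.06;0 -0.3 0.71 0 0 0 0.075;0 -0.36 0.85 0 0 0 0.09;0 -0.42 1 0 0 0 0.105;0 -0.475 1 0 0 0 0.113;0 -0.475 1 0 0 0 0.113;0 -0.475 1 0 0 0 0.113;0 -0.475 1 0 0 0 0.113",
)

```text
time: 9.42
tool_pos: [0.4578, -0.1117, 0.1303]
ee_rot: [-3.141, 0.001, -0.193]
wrist_force: [-0.2, -1.3, -1.2]
width: 0.0119
```

Run:
```python
from h import *
p=(0.5227,-0.1544,-0.1942)
o=get_obs();print(o['tool_pos'],o['wrist_force'],o['wrist_torque'],o['width'])
w=u2w(p,[[-.060,0,.11]])[0];print(w,plan(w,p[2]))
```

```text
[ 0.4578 -0.1117  0.1303] [-0.234  -1.2774 -1.2281] [-0.0325 -0.0248 -0.0069] 0.011891844540326225
[ 0.4638 -0.1428  0.11  ] (array([0.0477, 0.1175, 0.081 ]), array([-0.0002,  0.0004,  0.0005]))
```

Request:
servo_tool(
  targets="0 0.048 0.118 0 0 0 0;0 0.048 0.118 0.08 0 0 0;0 0.048 0.118 0.08 0 0 0;0 0.048 0.118 0.08 0 0 0;0 0.048 0.118 0.08 0 0 0",
)

```text
time: 9.83
tool_pos: [0.4642, -0.1426, 0.1112]
ee_rot: [-3.141, 0.001, -0.192]
wrist_force: [0.5, 0.3, -1.3]
width: 0.0119
```

```bash
cat >> h.py <<'E'
def dov(s,pose,dpose,dz,fn,crop,k,h=21):
    "overlay door of pose dpose (world x,y,yaw) with underside dz, plus unit"
    overlay(s,pose,'/tmp/o.png',h=h,k=k); im=cv2.imread('/tmp/o.png')
    for P in ([[-45,42,6],[45,42,6],[45,-42,6],[-45,-42,6]],[[-18,22,38],[-6,22,38],[-6,-22,38],[-18,-22,38]],[[1,12,6],[21,12,6],[21,-12,6],[1,-12,6]]):
        P=np.array(P)/1e3+[0,0,dz]; q=(proj(s,u2w(dpose,P))+.5)*k-.5
        cv2.polylines(im,[np.round(q).astype(int)],True,(255,255,255),1,cv2.LINE_AA)
    x0,y0,x1,y1=[int(c*k) for c in crop]; cv2.imwrite(fn,im[y0:y1,x0:x1])
E
python3 - <<'E'
from h import *
p=(0.5227,-0.1544,-0.1942)
o=get_obs();print(o['tool_pos'],o['ee_rot'],o['wrist_force'],o['width'])
s=snap('wrist','pics/wh.png')
t=o['tool_pos'];d=u2w((t[0],t[1],p[2]),[[.012,0,0]])[0]
dov(s,p,(d[0],d[1],p[2]),t[2]-.0563+.04,'pics/ovh.png',(130,100,420,320),2.6)
E
```

```text
[ 0.4642 -0.1426  0.1112] [-3.1411  0.0006 -0.1918] [ 0.5195  0.2522 -1.3425] 0.011919173403755133
```

View pics/ovh.png

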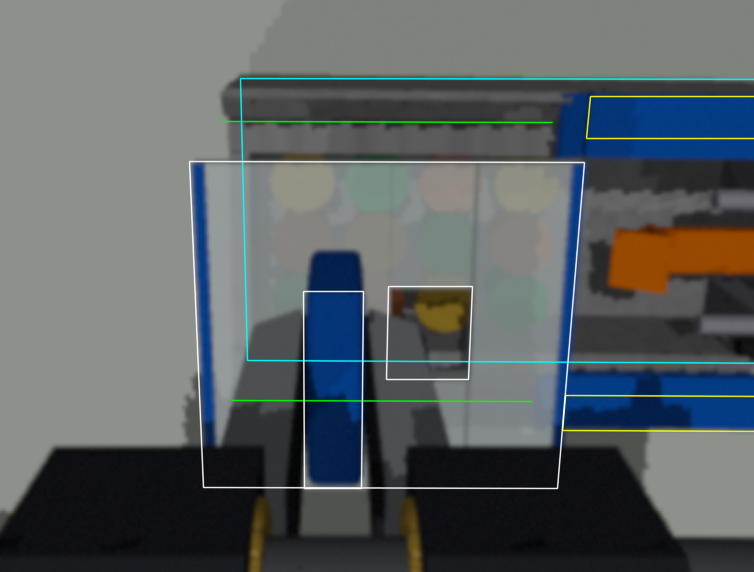

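Run:
```python
from h import *
p=(0.5227,-0.1544,-0.1942)
w=u2w(p,[[-.060,0,.066]])[0];print(w,plan(w,p[2]))
```

```text
[ 0.4638 -0.1428  0.066 ] (array([-0.0024,  0.0004,  0.1829]), array([-0.    , -0.0002,  0.0007]))
```

Request:
servo_tool(
  targets="0 -0.002 0 0.06 0 0 0.001;0 -0.002 0 0.12 0 0 0.001;0 -0.002 0 0.16 0 0 0.001;0 -0.002 0 0.18 0 0 0.001;0 -0.002 0 0.18 0 0 0.001;0 -0.002 0 0.18 0 0 0.001",
)

```text
time: 10.38
tool_pos: [0.4637, -0.1436, 0.0667]
ee_rot: [3.141, -0.0, -0.197]
wrist_force: [0.3, -0.0, -1.3]
width: 0.0119
```

Run:
```python
from h import *
p=(0.5227,-0.1544,-0.1942)
o=get_obs();print(o['tool_pos'],o['ee_rot'],o['wrist_force'],o['width'])
s=snap('wrist','pics/wi.png')
t=o['tool_pos'];d=u2w((t[0],t[1],p[2]),[[.012,0,0]])[0]
dov(s,p,(d[0],d[1],p[2]),t[2]-.0563+.04,'pics/ovi.png',(130,100,420,320),2.6)
w=u2w(p,[[-.060,0,.0563]])[0];print(w,plan(w,p[2]))
```

```text
[ 0.4637 -0.1436  0.0667] [ 3.1414 -0.0005 -0.1967] [ 0.3497 -0.0372 -1.3039] 0.011865240068126805
[ 0.4638 -0.1428  0.0563] (array([-0.0016, -0.0038,  0.0432]), array([ 0.0001, -0.0005, -0.0008]))
```

View pics/ovi.png

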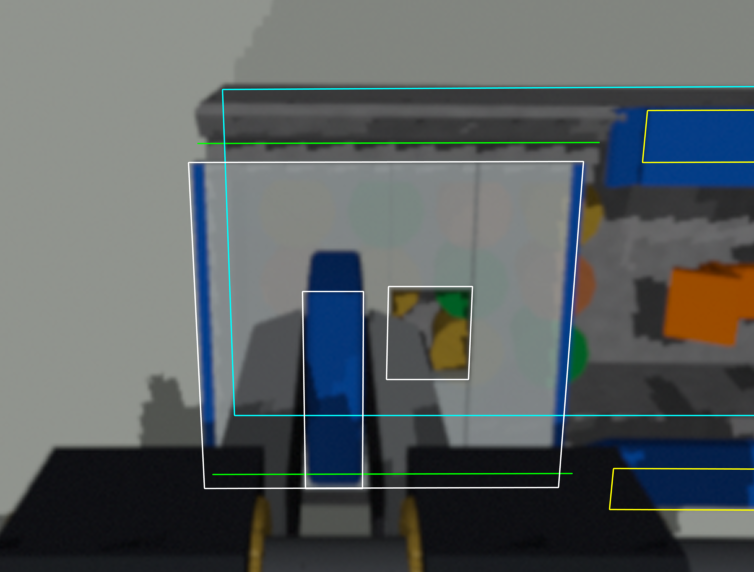

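Request:
servo_tool(
  targets="0 -0.001 -0.003 0.01 0 0 -0.0007;0 -0.001 -0.003 0.02 0 0 -0.0007;0 -0.001 -0.003 0.028 0 0 -0.0007;0 -0.001 -0.003 0.028 0 0 -0.0007",
)

```text
time: 10.77
tool_pos: [0.4633, -0.1427, 0.0589]
ee_rot: [-3.141, 0.0, -0.195]
wrist_force: [1.0, 0.8, -1.1]
width: 0.012
```

Request:
servo_tool(
  targets="0 0 0 0.008 0 0 0;0 0 0 0.012 0 0 0;0 0 0 0.012 0 0 0",
)

```text
time: 11.02
tool_pos: [0.4632, -0.1428, 0.0561]
ee_rot: [-3.141, 0.0, -0.195]
wrist_force: [0.2, 1.9, -1.2]
width: 0.0118
```

Request:
servo_tool(
  targets="0 0 0 0.004 0 0 0;0 0 0 0.004 0 0 0;0 0 0 0.004 0 0 0",
)

```text
time: 11.27
tool_pos: [0.4633, -0.1427, 0.0561]
ee_rot: [-3.141, 0.0, -0.195]
wrist_force: [-2.1, 2.9, 5.4]
width: 0.0117
```

Run:
```python
from h import *
p=(0.5227,-0.1544,-0.1942)
o=get_obs();print(o['tool_pos'],o['ee_rot'],o['wrist_force'],o['wrist_torque'])
s=snap('scene','pics/sc1.png')
i=cv2.imread('pics/sc1.png')[190:290,160:290];cv2.imwrite('pics/sc1c.png',cv2.resize(i,None,fx=5.5,fy=5.5,interpolation=cv2.INTER_CUBIC))
```

```text
[ 0.4633 -0.1427  0.0561] [-3.1413  0.     -0.1948] [-2.1484  2.8995  5.3851] [ 0.5057  0.4622 -0.022 ]
```

View pics/sc1c.png

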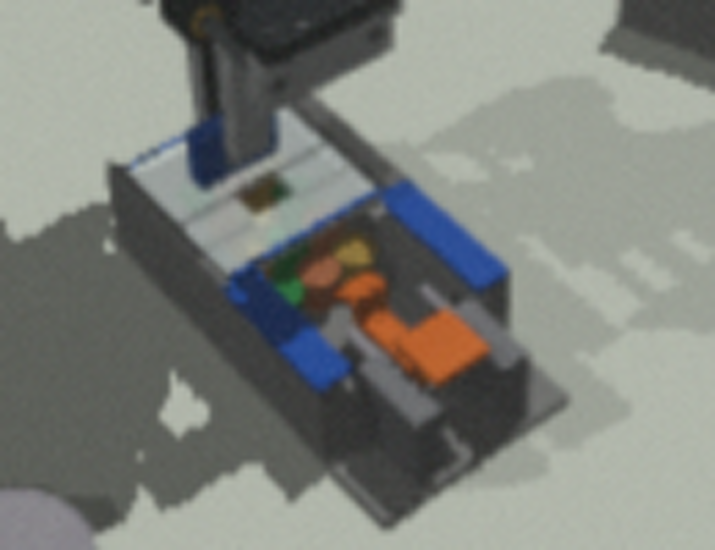

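Door is seated on the ledges (z contact at 56.1 mm). I'll ease the down-force and lateral force, then slide in.

Request:
servo_tool(
  targets="0 0 -0.003 -0.003 0 0 0;0 0 -0.003 -0.003 0 0 0;0 0.01 -0.003 -0.003 0 0 0;0 0.02 -0.003 -0.003 0 0 0;0 0.03 -0.003 -0.003 0 0 0",
)

```text
time: 11.73
tool_pos: [0.4706, -0.1438, 0.0561]
ee_rot: [3.141, 0.001, -0.195]
wrist_force: [-3.2, 0.3, 4.1]
width: 0.0117
```

Request:
servo_tool(
  targets="0 0.01 0 0 0 0 0;0 0.02 0 0 0 0 0;0 0.03 0 0 0 0 0;0 0.04 0 0 0 0 0;0 0.04 0 0 0 0 0",
)

```text
time: 12.15
tool_pos: [0.4812, -0.1458, 0.0561]
ee_rot: [3.141, -0.0, -0.195]
wrist_force: [-3.4, 0.4, 4.1]
width: 0.0121
```

Run:
```python
from h import *
p=(0.5227,-0.1544,-0.1942)
o=get_obs();print(o['tool_pos'],o['ee_rot'],o['wrist_force'],o['wrist_torque'])
a=p[2];d=o['tool_pos'][:2]-p[:2];print('tool local',np.array([[np.cos(a),np.sin(a)],[-np.sin(a),np.cos(a)]])@d)
s=snap('scene','pics/sc2.png')
i=cv2.imread('pics/sc2.png')[190:290,160:290];cv2.imwrite('pics/sc2c.png',cv2.resize(i,None,fx=5.5,fy=5.5,interpolation=cv2.INTER_CUBIC))
```

```text
[ 0.4812 -0.1458  0.0561] [ 3.1414 -0.0003 -0.1948] [-3.3937  0.3875  4.1402] [0.1196 0.6157 0.0572]
tool local [-0.0424  0.0005]
```

View pics/sc2c.png

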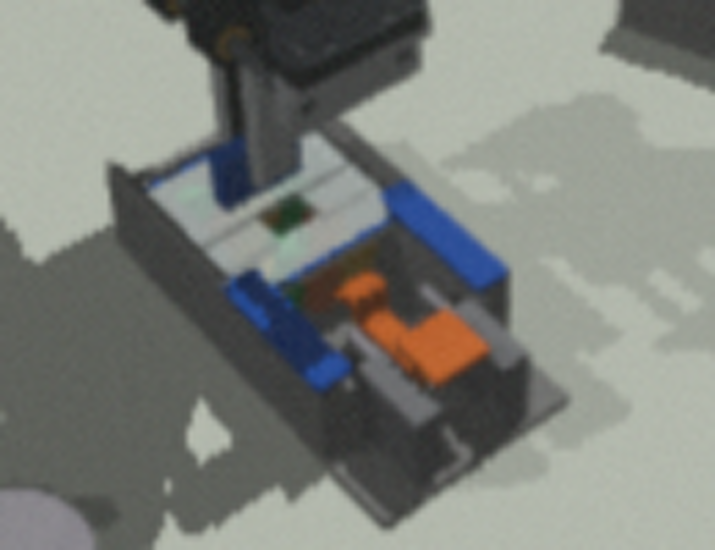

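Request:
servo_tool(
  targets="0 0.008 0 -0.0015 0 0 0;0 0.016 0 -0.0015 0 0 0;0 0.024 0 -0.0015 0 0 0;0 0.032 0 -0.0015 0 0 0;0 0.04 0 -0.0015 0 0 0;0 0.048 0 -0.0015 0 0 0;0 0.048 0 -0.0015 0 0 0",
)

```text
time: 12.78
tool_pos: [0.4932, -0.1481, 0.0561]
ee_rot: [-3.142, -0.001, -0.195]
wrist_force: [-0.6, 0.5, -0.6]
width: 0.0118
```

Request:
servo_tool(
  targets="0 0.008 0 0 0 0 0;0 0.016 0 0 0 0 0;0 0.024 0 0 0 0 0;0 0.024 0 0 0 0 0",
)

```text
time: 13.12
tool_pos: [0.4983, -0.149, 0.0561]
ee_rot: [-3.142, 0.001, -0.195]
wrist_force: [-1.8, 0.5, 0.6]
width: 0.0117
```

Request:
servo_tool(
  targets="0 0.008 0 0 0 0 0;0 0.016 0 0 0 0 0;0 0.024 0 0 0 0 0;0 0.024 0 0 0 0 0",
)

```text
time: 13.45
tool_pos: [0.5045, -0.1503, 0.0563]
ee_rot: [3.142, -0.0, -0.195]
wrist_force: [-3.9, 0.9, 0.1]
width: 0.0115
```

Request:
servo_tool(
  targets="0 0.008 0 0 0 0 0;0 0.016 0 0 0 0 0;0 0.024 0 0 0 0 0;0 0.024 0 0 0 0 0",
)

```text
time: 13.78
tool_pos: [0.5115, -0.1518, 0.0569]
ee_rot: [3.141, -0.003, -0.195]
wrist_force: [-0.1, 0.5, 0.0]
width: 0.0117
```

Request:
servo_tool(
  targets="0 0.008 0 0 0 0 0;0 0.016 0 0 0 0 0;0 0.024 0 0 0 0 0;0 0.024 0 0 0 0 0",
)

```text
time: 14.12
tool_pos: [0.5167, -0.1527, 0.0565]
ee_rot: [3.141, -0.001, -0.195]
wrist_force: [-0.0, 0.2, 1.1]
width: 0.0117
```

Run:
```python
from h import *
p=(0.5227,-0.1544,-0.1942)
o=get_obs();print(o['tool_pos'],o['ee_rot'],o['wrist_force'],o['wrist_torque'])
a=p[2];d=o['tool_pos'][:2]-p[:2];print('tool local',np.array([[np.cos(a),np.sin(a)],[-np.sin(a),np.cos(a)]])@d)
s=snap('wrist','pics/wj.png')
i=cv2.imread('pics/wj.png');cv2.imwrite('pics/wj2.png',cv2.resize(i[60:,100:],None,fx=1.8,fy=1.8,interpolation=cv2.INTER_CUBIC))
```

```text
[ 0.5167 -0.1527  0.0565] [ 3.1415 -0.0012 -0.1948] [-0.0091  0.1986  1.0838] [ 0.0254 -0.0782  0.0173]
tool local [-0.0062  0.0005]
```

View pics/wj2.png

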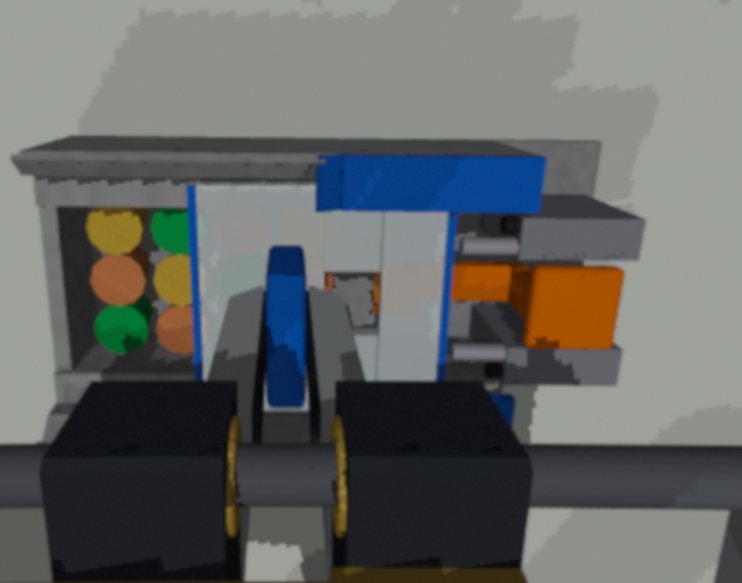

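Request:
servo_tool(
  targets="0 0.006 0 0 0 0 0;0 0.012 0 0 0 0 0;0 0.018 0 0 0 0 0;0 0.018 0 0 0 0 0",
)

```text
time: 14.5
tool_pos: [0.5201, -0.1533, 0.0562]
ee_rot: [-3.141, 0.001, -0.195]
wrist_force: [-2.3, 1.4, 0.7]
width: 0.0121
```

Request:
servo_tool(
  targets="0 0.006 0 0 0 0 0;0 0.012 0 0 0 0 0;0 0.012 0 0 0 0 0",
)

```text
time: 14.75
tool_pos: [0.523, -0.1539, 0.0562]
ee_rot: [-3.142, 0.001, -0.195]
wrist_force: [-3.3, 1.0, 1.8]
width: 0.0121
```

Request:
servo_tool(
  targets="0 0.006 0 0 0 0 0;0 0.012 0 0 0 0 0;0 0.012 0 0 0 0 0",
)

```text
time: 15.0
tool_pos: [0.5262, -0.1545, 0.0562]
ee_rot: [-3.142, 0.001, -0.195]
wrist_force: [-4.5, 1.4, 2.5]
width: 0.0121
```

Request:
servo_tool(
  targets="0 0.004 0 0 0 0 0;0 0.008 0 0 0 0 0;0 0.008 0 0 0 0 0",
)

```text
time: 15.25
tool_pos: [0.5282, -0.1549, 0.0562]
ee_rot: [3.142, 0.0, -0.195]
wrist_force: [-4.6, 2.0, 1.4]
width: 0.0116
```

Request:
servo_tool(
  targets="0 0.004 0 0 0 0 0;0 0.004 0 0 0 0 0;0 0.004 0 0 0 0 0",
)

```text
time: 15.5
tool_pos: [0.5291, -0.1551, 0.0562]
ee_rot: [-3.142, 0.0, -0.195]
wrist_force: [-5.2, 0.5, 1.5]
width: 0.0114
```

Request:
servo_tool(
  targets="0 0.004 0 0 0 0 0;0 0.004 0 0 0 0 0;0 0.004 0 0 0 0 0",
)

```text
time: 15.75
tool_pos: [0.53, -0.1553, 0.0562]
ee_rot: [3.142, 0.0, -0.195]
wrist_force: [-4.0, 0.8, 1.3]
width: 0.0117
```

Run:
```python
from h import *
p=(0.5227,-0.1544,-0.1942)
o=get_obs();print(o['tool_pos'],o['ee_rot'],o['wrist_force'],o['wrist_torque'])
a=p[2];d=o['tool_pos'][:2]-p[:2];print('tool local',np.array([[np.cos(a),np.sin(a)],[-np.sin(a),np.cos(a)]])@d)
s=snap('wrist','pics/wk.png')
i=cv2.imread('pics/wk.png');cv2.imwrite('pics/wk2.png',cv2.resize(i[120:300,200:460],None,fx=3,fy=3,interpolation=cv2.INTER_CUBIC))
```

```text
[ 0.53   -0.1553  0.0562] [ 3.1416  0.0003 -0.1949] [-4.0012  0.836   1.3465] [ 0.2196  0.8018 -0.1045]
tool local [0.0074 0.0005]
```

View pics/wk2.png

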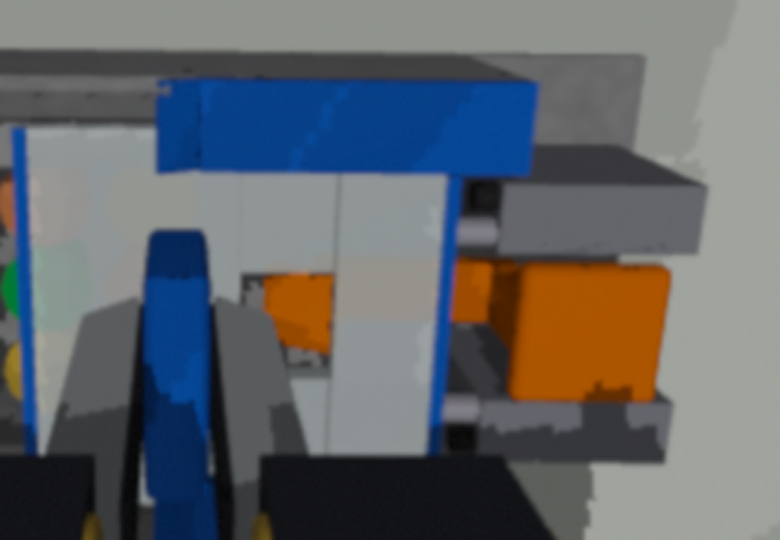

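The tooth (265–333 px) is nearly at the slot's leading edge (333 px). The rubber stops (470 px) are still about 2 mm from the door edge (460 px). I'll continue in fine steps.

Request:
servo_tool(
  targets="0 0.004 0 0 0 0 0;0 0.004 0 0 0 0 0",
)

```text
time: 15.97
tool_pos: [0.531, -0.1555, 0.0562]
ee_rot: [3.142, 0.0, -0.195]
wrist_force: [-4.8, 1.9, 1.0]
width: 0.0117
```

Request:
servo_tool(
  targets="0 0.002 0 0 0 0 0;0 0.002 0 0 0 0 0",
)

```text
time: 16.13
tool_pos: [0.5314, -0.1556, 0.0562]
ee_rot: [3.142, 0.001, -0.195]
wrist_force: [-4.9, 1.9, 1.3]
width: 0.0124
```

Run:
```python
from h import *
o=get_obs();print(o['tool_pos'],o['ee_rot'],o['wrist_force'],o['wrist_torque'])
s=snap('wrist','pics/wl.png')
i=cv2.imread('pics/wl.png');cv2.imwrite('pics/wl2.png',cv2.resize(i[120:300,200:460],None,fx=3,fy=3,interpolation=cv2.INTER_CUBIC))
```

```text
[ 0.5314 -0.1556  0.0562] [ 3.1415  0.0005 -0.1949] [-4.8988  1.9325  1.3173] [ 0.1943  0.8525 -0.1093]
```

View pics/wl2.png

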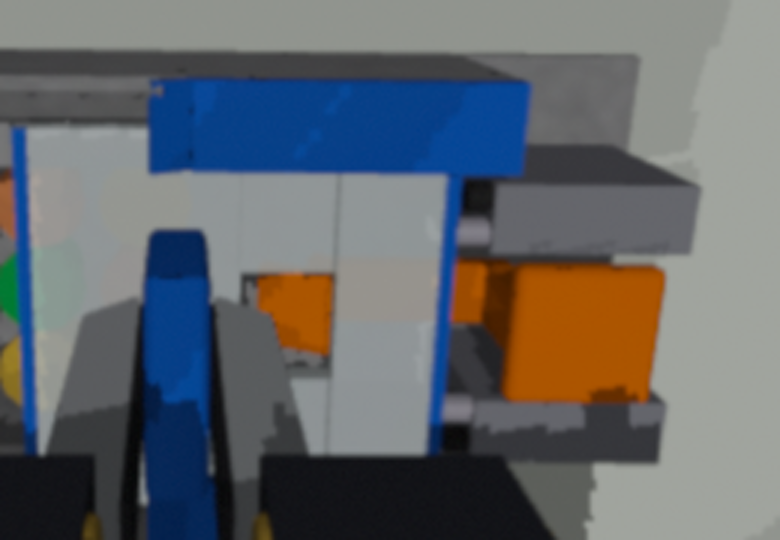

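Request:
servo_tool(
  targets="0 0.002 0 0 0 0 0;0 0.002 0 0 0 0 0",
)

```text
time: 16.35
tool_pos: [0.5322, -0.1558, 0.0562]
ee_rot: [3.142, -0.0, -0.195]
wrist_force: [-4.2, 0.5, 0.8]
width: 0.0117
```

Request:
servo_tool(
  targets="0 0.002 0 0 0 0 0;0 0.002 0 0 0 0 0",
)

```text
time: 16.52
tool_pos: [0.5326, -0.1559, 0.0562]
ee_rot: [3.142, 0.0, -0.195]
wrist_force: [-3.8, -0.2, -0.5]
width: 0.0118
```

Request:
servo_tool(
  targets="0 0.002 0 0 0 0 0;0 0.002 0 0 0 0 0",
)

```text
time: 16.68
tool_pos: [0.5331, -0.1559, 0.0562]
ee_rot: [-3.142, 0.0, -0.195]
wrist_force: [-4.3, 0.8, 0.1]
width: 0.0119
```

Run:
```python
from h import *
o=get_obs();print(o['tool_pos'],o['ee_rot'],o['wrist_force'],o['wrist_torque'])
s=snap('wrist','pics/wm.png')
i=cv2.imread('pics/wm.png');cv2.imwrite('pics/wm2.png',cv2.resize(i[120:300,200:460],None,fx=3,fy=3,interpolation=cv2.INTER_CUBIC))
s=snap('scene','pics/sc3.png')
i=cv2.imread('pics/sc3.png')[190:290,160:290];cv2.imwrite('pics/sc3c.png',cv2.resize(i,None,fx=5.5,fy=5.5,interpolation=cv2.INTER_CUBIC))
```

```text
[ 0.5331 -0.1559  0.0562] [-3.1416  0.0003 -0.195 ] [-4.2678  0.7564  0.0789] [ 0.1864  0.8009 -0.0746]
```

View pics/wm2.png

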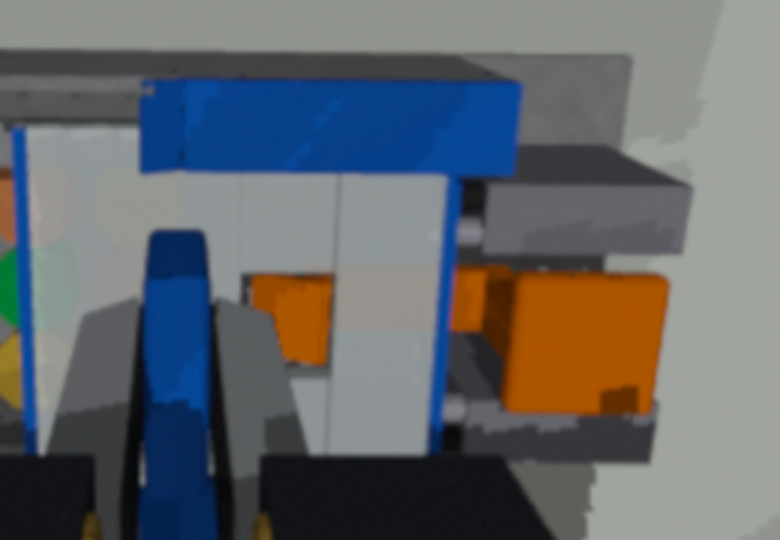

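View pics/sc3c.png

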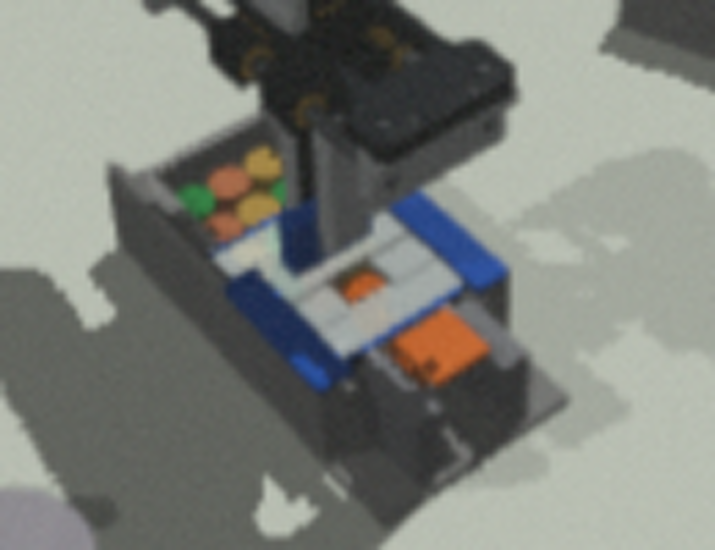

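The catch clicked: the pad is visibly up again (its bottom edge went from 402 to 413 px and it looks wider). The tooth is in the slot. I'll ease back slightly and let go.

Request:
servo_tool(
  targets="0 -0.002 0 0 0 0 0;0 -0.002 0 0 0 0 0",
)

```text
time: 16.95
tool_pos: [0.5325, -0.1558, 0.0562]
ee_rot: [3.142, 0.0, -0.195]
wrist_force: [-4.1, 1.7, 0.4]
width: 0.0119
```

Request:
servo_tool(
  targets="0.15 0 0 0 0 0 0;0.25 0 0 0 0 0 0;0.35 0 0 0 0 0 0;0.35 0 0 0 0 0 0;0.35 0 0 0 0 0 0",
)

```text
time: 17.37
tool_pos: [0.5338, -0.1563, 0.0571]
ee_rot: [3.141, -0.003, -0.195]
wrist_force: [-0.7, -0.1, -0.8]
width: 0.0323
```

Request:
servo_tool(
  targets="0.35 0 0 -0.05 0 0 0;0.35 0 0 -0.15 0 0 0;0.35 0 0 -0.25 0 0 0;0.35 0 0 -0.35 0 0 0;0.35 0 0 -0.45 0 0 0;0.35 0 0 -0.5 0 0 0;0.35 0 0 -0.5 0 0 0;0.35 0 0 -0.5 0 0 0",
)

```text
time: 18.03
tool_pos: [0.533, -0.156, 0.182]
ee_rot: [3.141, -0.002, -0.195]
wrist_force: [-0.2, 0.2, -1.0]
width: 0.0327
```

Run:
```python
from h import *
p=(0.5227,-0.1544,-0.1942)
o=get_obs();print(o['time'],o['tool_pos'],o['wrist_force'],o['width'])
s=snap('wrist','pics/wn.png')
overlay(s,p,'pics/wn2.png',h=22,door=22,crop=(130,100,400,260),k=2.9)
s=snap('scene','pics/sc4.png')
t=snap('top','pics/top4.png')
```

```text
18.0333 [ 0.533 -0.156  0.182] [-0.2302  0.2101 -0.9556] 0.032704468849447985
```

View pics/wn2.png

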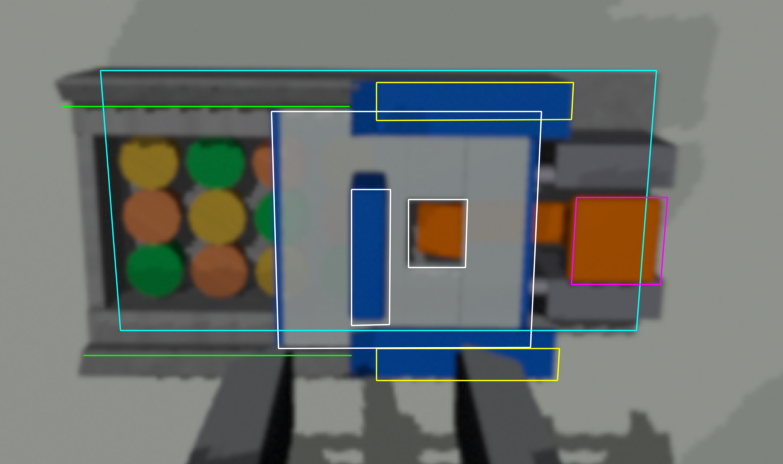

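View pics/sc4.png

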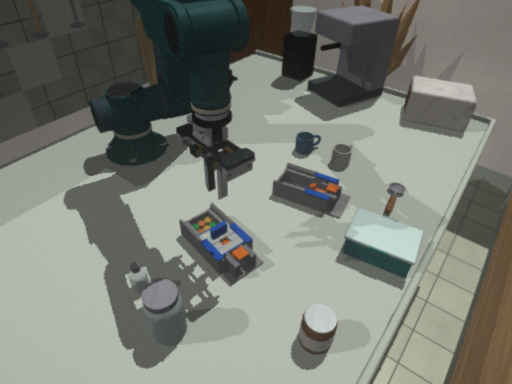

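The door stays home after release: the tooth (417–465 px) is against the bar in the slot. The pad is up and nothing else has moved. Handing in.

Request:
servo_tool(
  targets="0.35 0 0 0 0 0 0;0.35 0 0 0 0 0 0;0.35 0 0 0 0 0 0;0.35 0 0 0 0 0 0",
)

```text
time: 18.52
tool_pos: [0.5324, -0.1558, 0.1808]
ee_rot: [-3.141, 0.001, -0.195]
wrist_force: [-0.3, 0.6, -0.4]
width: 0.033
```

```bash
python3 -c "
from bench import robot
print(robot.close_job())"
```

```text
the job is handed in; nothing more can be done
None
```

The door is now clicked home on the coffee-pod compartment. I handed the job in at about 18.5 s.

- **Removal:** I pressed unit_a's pad about 9 mm, with force readings up to about 5 N. The door sprang back about 17 mm, and I slid it out by the grip and lifted it off.
- **Fitting:** I laid the door on unit_b's rails with its origin at about x = -48 mm, a little short of rails_b's -44 to stay clear of the lips. Setting it down read about 5 N of upward force, which I eased before sliding. I then slid it in with readings of about 5 N or less until the catch snapped up, at about x = 22 mm. The rubber stops never showed a rise in force.
- **Last checks:** After release, the wrist picture showed the pad up, the tooth in the slot against the leading bar, and the door not springing back. The gripper was clear at 0.18 m and the cups, jar and shaker stood where they were.
- **Disagreement:** I measured unit_b's catch offset from the pictures as about 21 mm, and the door clicked about 1 mm further on. That is within the calibration error.

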